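# Check cream-filler collars on the gauge pin

### The job

Check the two white plastic collars of the cream filler against the upright steel gauge pin. Slide the collar whose bore fits over the pin right down until it sits on the pin's base, and leave it there; put the collar whose bore is too small for the pin in the reject pan.

Things in the scene. Friction and masses are not known exactly. Their poses are not given: they have to be found in the camera images.
- collar_wide_center (a point): the collar that fits: white plastic ring standing upright on the bench, outer diameter 48 mm, height 50 mm, open bore of 32 mm right through, about 90 g. The point is its centre, half-way up on the bore axis (25 mm above its underside); z is the bore axis.
- collar_narrow_center (a point): the collar that does not fit: white plastic ring of the same outside, diameter 48 mm and height 50 mm, but thick-walled with an open bore of only 18 mm, about 120 g. Stands upright. The point is its centre, half-way up on the bore axis; z is the bore axis.
- pin_seat (a point): foot of the gauge pin: the point on the pin's axis at the top face of its base, a dark square steel plate 90 x 90 mm, 15 mm thick, fixed to the bench. From this point the upright steel pin, 24 mm in diameter, rises 40 mm and then tapers over 20 mm to a blunt tip 8 mm across (pin 60 mm high in all). z is up; x and y run along the plate's edges.
- reject_pan_in (a point): reject pan: centre of the inner floor (4 mm above the bench) of an open rectangular aluminium pan, fixed to the bench, 180 mm along its x, 150 mm along its y, rim 30 mm above the bench, walls 4 mm thick. z is up.
Not all that is in view belongs to the job. What is shaped like the part that bears collar_wide_center but blue or orange is not meant.

How it is judged:
By the outcome, as a careful person would: the job done as asked, in the order asked, and still so for the second after the job is handed in, with the robot touching nothing.
It also fails if it takes over 53 s, if anything falls off the work surface, if the arm or the gripper's body presses on something with over 40 N, if the wrist force passes 120 N, or if a joint passes its speed limit or range.

### The arm

A 7-joint arm with a two-finger parallel gripper is mounted at the origin on the work surface. World frame = base frame: x ahead of the robot, y to its left, z up, the work surface at z = 0. Lengths are in m, angles in rad, forces in N, time in s.
With the tool pointing down it reaches from about 0.425 to 0.875 m from the base axis. Payload 9.9 kg.
Tool frame: the origin (TCP) lies at the very end of the fingers, on their centre line; the grasp point (between the pads) lies 19 mm behind it; z points along the fingers, y is the line along which they close (so a half turn about z gives the same grasp; the last joint's range is limited). The gripper opens to 85 mm and grips with 20 to 120 N. Pads are 22 mm wide; open, the fingers measure 114 mm over their backs; the gripper's body (76 mm by 85 mm) begins 54 mm behind the grasp point. The pads swing forward as they close: fully open they stand 13 mm farther back than shut.
Start: joints at [1.137, 0.576, 0.025, 1.437, -0.015, 1.129, -0.057], TCP at [0.231, -0.634, 0.231] pointing down, gripper open.
Joint ranges: [-2.76, 2.76], [-0.34, 2.15], [-1.52, 1.57], [0.19, 2.46], [-1.09, 4.23], [0.17, 1.99], [-2.82, 2.82]. Speed limits (rad/s): [2.22, 2.22, 3.01, 3.01, 3.14, 3.14, 3.14].

### API

Orientations are given as a 3x3 rotation matrix whose columns are the frame's x, y, z axes.
In Python, from rig import ctrl gives the robot as it stands. The module is installed in compiled form; this text tells all that it offers.
- The arm moves only by the tool carry_out, never from a script. Its argument "targets" is a list of rows, each a list of 3 entries, a list of its own where there are three numbers: the shift along the tool's x, y, z in m, then the turn about the tool's z in rad, then the finger opening in m, from 0 to 0.0854. A call has 1 to 10 rows; each row shifts and turns the commanded pose from where the row before left it, along the tool's axes as they then stand; what a row does not reach is not made up. A row lasts 1/8 s, in which the tool goes at most 62.5 mm and 10.7 degrees, less where a joint would pass 70% of its speed; a pose out of reach is approached as far as the arm can. A call is refused whole if a number of a shift passes 0.0625 or a number of a turn 0.188, either way. A call with a gripper value outside its range is refused whole. The fingers move at their own pace and stop on an object; "grip_force" is the grip in N (left out, the last holds). Time passes only in rows, so rows that do not move let the fingers close. It gives the time, the measured TCP pose, the force, the opening and the grip force at its end, in the units of the state.
- ctrl.sense(): the state, without advancing time (a new reading comes with each control period).
- ctrl.grab_frame(name): name is "scene" or "top"; returns the picture (420x560x3 uint8, red, green, blue); there is no depth.
- ctrl.calibration(name): a dict with "K" (3x3 intrinsics, pixels), "R" (3x3) and "t" (3): a world point X has camera coordinates R X + t. Camera axes: x right, y down, z forward; pixel columns grow to the right and rows downward; lengths in m; the calibration is good to about 2 mm. A picture is of the moment at which its call begins. calibration takes no time and is no camera call.
- ctrl.close_job(): hands the job in; it is judged then, once.
The state is a dict: "t": time; "q": joint angles; "dq": joint speeds; "effort": joint torques, N m; "tcp_pos": TCP position; "eef_rot": TCP orientation; "wrist_force": force on the tool from outside, world axes, zero at the start; "wrist_torque": the same for the moment, N m; "grip_width": finger opening in m; "grip_force": force on a finger pad.
Only numpy, scipy, OpenCV 4.12 (cv2) and the standard library are available. Lean on these libraries where they do the work, as an engineer would, in place of code of your own. Each camera call takes 0.05 s, during which the arm holds its last target. There are 200 camera calls.

## Working session

There is one attempt and no reset: what is moved stays moved. The work goes in short steps, Python scripts to look and compute and a tool call to move; the robot and the scene stay as the last step left them, time stands still between calls to the robot, and variables do not carry over. Pictures are saved under pics/ and viewed, at most 10 in all, crops included, and the job is handed in when it is done.

Besides the shell and the picture viewer there is one more tool, called by a JSON object that holds its "method" and its "body", one argument or row to a line. carry_out: Moves the arm, as the interface text tells. Its arguments: {"type":"object","properties":{"targets":{"type":"array"},"grip_force":{"type":"number"}},"required":["targets"]}

```bash
mkdir -p pics; python3 - <<'E'
from rig import ctrl
import cv2,numpy as np
for n in("scene","top"):
    cv2.imwrite(f"pics/{n}0.png",cv2.resize(ctrl.grab_frame(n)[:,:,::-1],(800,600),interpolation=cv2.INTER_CUBIC))
    c=ctrl.calibration(n);print(n,c["K"],-c["R"].T@c["t"],c["R"])
s=ctrl.sense();print(s["t"],s["tcp_pos"],s["eef_rot"],s["grip_width"])
E
```

```text
scene [[410.34841099   0.         269.74867306]
 [  0.         410.34841099 216.24309616]
 [  0.           0.           1.        ]] [1.15918676 0.20632791 0.69548558] [[-0.30958524  0.95086986 -0.00186771]
 [ 0.65640831  0.2122922  -0.72391999]
 [-0.6879572  -0.22534093 -0.68988141]]
top [[471.86279831   0.         281.92842985]
 [  0.         471.86279831 212.10469114]
 [  0.           0.           1.        ]] [0.43812835 0.01730451 1.1458527 ] [[ 0.01477064 -0.99985421  0.00856673]
 [-0.99798251 -0.015271   -0.06162556]
 [ 0.0617474  -0.0076392  -0.99806257]]
0.1 [ 0.23117344 -0.6337381   0.23052959] [[ 9.39434204e-01  3.42728752e-01 -6.15968094e-04]
 [ 3.42729289e-01 -9.39433196e-01  1.38022179e-03]
 [-1.05619182e-04 -1.50773787e-03 -9.99998858e-01]] 0.08546693817935619
```

View pics/scene0.png

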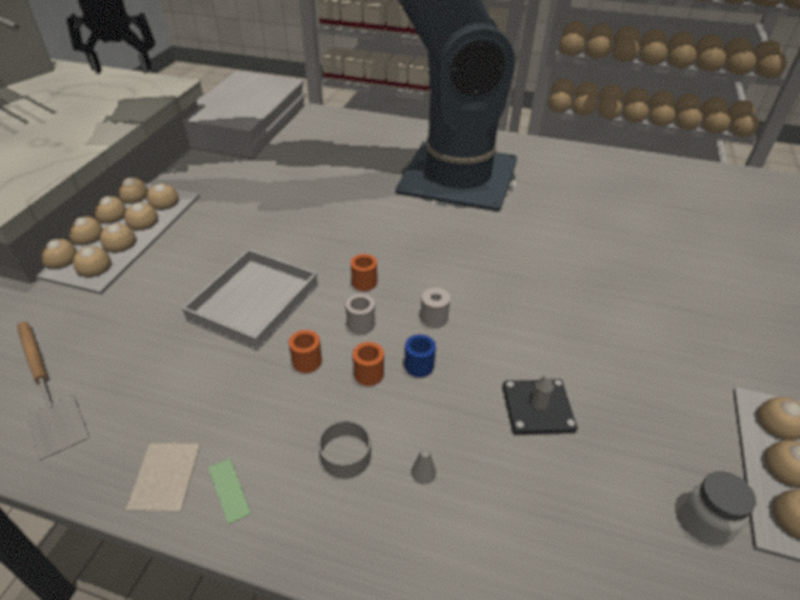

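View pics/top0.png

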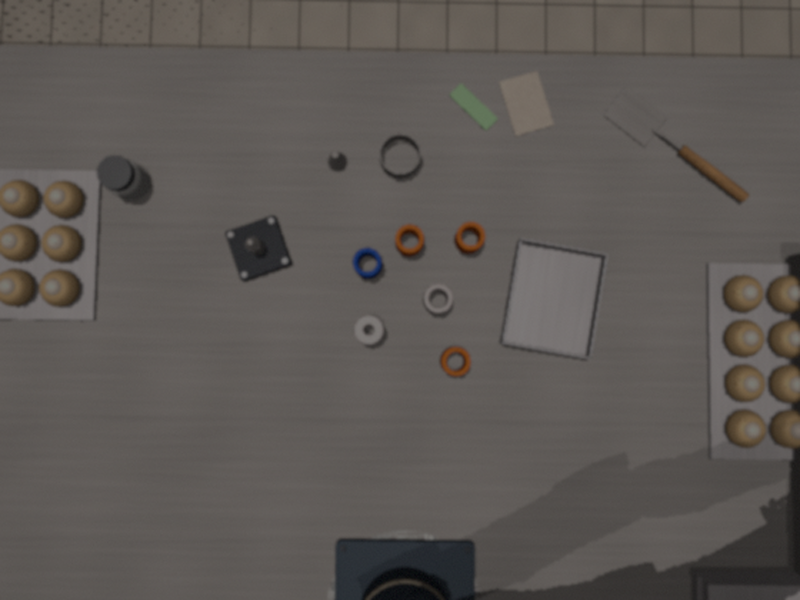

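The scene view shows the white candidates at (360,313) and (435,307), which are top (438,299) and (370,331). The first has the thin wall and wide bore, so it is the collar that fits. The second has a thick wall, so it is the narrow one. The orange and blue rings are decoys. I'll confirm this in one enlarged crop and measure there.

```bash
python3 - <<'E'
from rig import ctrl
import cv2
im=ctrl.grab_frame("top")[:,:,::-1]
c=im[145:265,150:430]   # x2.857
cv2.imwrite("pics/crop1.png",cv2.convertScaleAbs(cv2.resize(c,(800,343),interpolation=cv2.INTER_CUBIC),alpha=1.5))
E
cat > h.py <<'E'
from rig import ctrl
import numpy as np
def ray(n,u,v,z):
    c=ctrl.calibration(n);d=c["R"].T@np.linalg.inv(c["K"])@[u,v,1];o=-c["R"].T@c["t"]
    return (o+d*(z-o[2])/d[2])[:2]
def crop(x,y,z,n="top",u0=150,v0=145,s=2.857): return ray(n,u0-.5+(x+.5)/s,v0-.5+(y+.5)/s,z)
E
```

```text
(no output)
```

View pics/crop1.png

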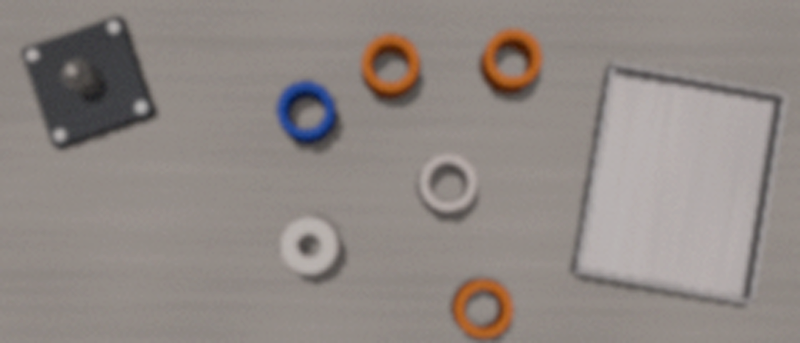

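The crop shows the wide-bore white ring at (448,185) and the narrow-bore white ring at (310,246), so the identities are confirmed. The plate screws are at (33,55), (114,27), (141,107) and (60,135). The pan rim corners are at (610,67), (781,98), (747,301) and (574,273).

```bash
python3 - <<'E'
from h import *
w=crop(448,184.5,.05);n=crop(310,245.5,.05)
p=np.mean([crop(*a,.016) for a in[(33,55),(114,27),(141,107),(60,135)]],0)
a=crop(33,55,.016);b=crop(114,27,.016)
pan=[crop(*a,.03) for a in[(610,67),(781,98),(747,301),(574,273)]]
s=lambda x,y:ray("scene",x*.7-.15,y*.7-.15,.05)
print("wide",w,"narrow",n,"pin",p,"plate edge dir",np.degrees(np.arctan2(*(b-a)[::-1])))
print("pan",np.mean(pan,0),pan)
print("scene wide",s(360,303),"narrow",s(436,297.5))
print("pin tip top",crop(75,73,.075),"scene",ray("scene",545*.7-.15,379*.7-.15,.075))
print("others",crop(483,308,.05),crop(391,65,.05),crop(307,112,.05),crop(512,60,.05))
st=ctrl.sense();print(np.degrees(np.arctan2(st["eef_rot"][1,1],st["eef_rot"][0,1])))
E
```

```text
wide [ 0.51345311 -0.04816299] narrow [0.46208121 0.0633793 ] pin [0.59857871 0.25505223] plate edge dir -69.72924764264845
pan [ 0.51796792 -0.24066913] [array([ 0.61527943, -0.18359874]), array([ 0.5914942 , -0.32670588]), array([ 0.42204853, -0.29788629]), array([ 0.44304954, -0.15448561])]
scene wide [ 0.51455764 -0.04822056] narrow [0.46408224 0.06517724]
pin tip top [0.59641297 0.25239197] scene [0.60480904 0.25311691]
others [ 0.41354328 -0.07770884] [ 6.10861291e-01 -3.10176863e-04] [0.5710552  0.06777784] [ 0.61659335 -0.09948784]
-69.95551739383161
```

{"method": "carry_out", "body": {
  "targets": [
    [[0.036,-0.035,0],0,0.0854],
    [[0.036,-0.035,0],0,0.0854],
    [[0.036,-0.035,0],0,0.0854],
    [[0.036,-0.035,0],0,0.0854],
    [[0.036,-0.035,0],0,0.0854],
    [[0.036,-0.035,0],0,0.0854],
    [[0.036,-0.035,0],0,0.0854],
    [[0.036,-0.035,0],0,0.0854],
    [[0.036,-0.035,0],0,0.0854],
    [[0.036,-0.035,0],0,0.0854]
  ],
  "grip_force": 30
}}

```text
t: 1.4
tcp_pos: [0.45, -0.1805, 0.2313]
eef_rot: [[0.939, 0.343, 0.0], [0.343, -0.939, -0.0], [0.0, 0.0, -1.0]]
wrist_force: [1.1, -0.3, 0.1]
grip_width: 0.0856
grip_force: 0.0
```

```bash
cat >> h.py <<'E'
def to(x,y,z=None):
    s=ctrl.sense();p=s["tcp_pos"];d=np.array([x,y,p[2] if z is None else z])-p
    print("t",s["t"],"tcp",p.round(4),"shift",(s["eef_rot"].T@d).round(4),"tool z",s["eef_rot"][:,2].round(4),"F",np.round(s["wrist_force"],1),"w",round(s["grip_width"],4),"gf",np.round(s["grip_force"],1))
E
python3 -c "
from h import *
to(.514,-.048)"
```

```text
t 1.4 tcp [ 0.45   -0.1805  0.2313] shift [ 0.1055 -0.1025 -0.    ] tool z [ 1.e-04 -1.e-04 -1.e+00] F [ 1.1 -0.3  0.1] w 0.0856 gf 0.0
```

{"method": "carry_out", "body": {
  "targets": [
    [[0.0352,-0.0342,0],0,0.0854],
    [[0.0352,-0.0342,0],0,0.0854],
    [[0.0352,-0.0342,0],0,0.0854],
    [[0,0,0.05],0,0.0854],
    [[0,0,0.05],0,0.0854],
    [[0,0,0.03],0,0.0854],
    [[0,0,0],0,0.0854]
  ]
}}

```text
t: 2.28
tcp_pos: [0.5121, -0.0493, 0.0995]
eef_rot: [[0.939, 0.343, -0.005], [0.343, -0.939, 0.0], [-0.004, -0.002, -1.0]]
wrist_force: [0.2, 0.8, 0.5]
grip_width: 0.0855
grip_force: 0.0
```

```bash
python3 -c "
from h import *
import cv2
to(.514,-.048,.015)
im=ctrl.grab_frame('scene')[:,:,::-1][120:300,150:390]
cv2.imwrite('pics/c2.png',cv2.convertScaleAbs(cv2.resize(im,(800,600),interpolation=cv2.INTER_CUBIC),alpha=1.4))
c=ctrl.calibration('scene')
for z in(.1,.05):
  v=c['K']@(c['R']@np.r_[ctrl.sense()['tcp_pos'][:2],z]+c['t']);print(((v[:2]/v[2]+.5-[150,120])*3.333).round())"
```

```text
t 2.275 tcp [ 0.5121 -0.0493  0.0995] shift [ 0.0026 -0.0004  0.0845] tool z [-4.6e-03  2.0e-04 -1.0e+00] F [0.2 0.8 0.5] w 0.0855 gf 0.0
[338. 252.]
[340. 307.]
```

View pics/c2.png

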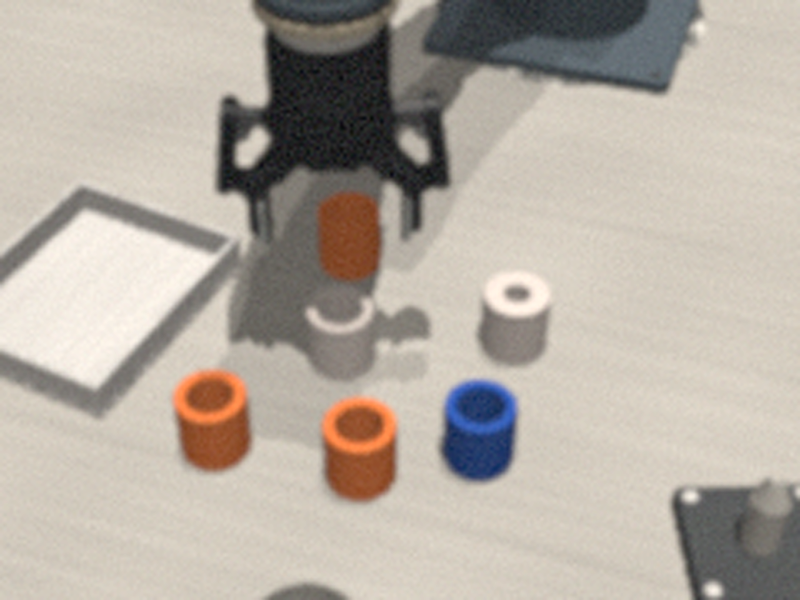

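The open fingers, at (262,235) and (413,230), straddle the wide collar, whose top is at about (341,310). The predicted TCP column at its rim is (340,307), so they agree. I'll descend and grip.

{"method": "carry_out", "body": {
  "targets": [
    [[0.002,0,0.04],0,0.0854],
    [[0,0,0.03],0,0.0854],
    [[0,0,0.014],0,0.0854],
    [[0,0,0],0,0.0854],
    [[0,0,0],0,0.03],
    [[0,0,0],0,0.03],
    [[0,0,0],0,0.03],
    [[0,0,0],0,0.03],
    [[0,0,0],0,0.03],
    [[0,0,0],0,0.03]
  ],
  "grip_force": 30
}}

```text
t: 3.58
tcp_pos: [0.5162, -0.0488, 0.0185]
eef_rot: [[0.94, 0.342, 0.002], [0.342, -0.94, -0.0], [0.002, 0.001, -1.0]]
wrist_force: [-0.7, 0.3, 8.9]
grip_width: 0.0479
grip_force: 29.5
```

{"method": "carry_out", "body": {
  "targets": [
    [[0,0,-0.03],0,0.03],
    [[0,0,-0.05],0,0.03],
    [[0,0,-0.04],0,0.03],
    [[0,0,0],0,0.03]
  ]
}}

```text
t: 4.08
tcp_pos: [0.5173, -0.0488, 0.1406]
eef_rot: [[0.94, 0.342, 0.006], [0.342, -0.94, -0.0], [0.006, 0.002, -1.0]]
wrist_force: [0.4, 0.6, -1.3]
grip_width: 0.048
grip_force: 31.5
```

```bash
python3 -c "
from h import *
to(.5985,.254)"
```

```text
t 4.075 tcp [ 0.5173 -0.0488  0.1406] shift [ 0.1799 -0.2567  0.0004] tool z [ 6.3e-03 -3.0e-04 -1.0e+00] F [ 0.4  0.6 -1.3] w 0.048 gf 31.5
```

{"method": "carry_out", "body": {
  "targets": [
    [[0.0225,-0.032,0],0,0.03],
    [[0.0225,-0.032,0],0,0.03],
    [[0.0225,-0.032,0],0,0.03],
    [[0.0225,-0.032,0],0,0.03],
    [[0.0225,-0.032,0],0,0.03],
    [[0.0225,-0.032,0],0,0.03],
    [[0.0225,-0.032,0],0,0.03],
    [[0.0225,-0.032,0],0,0.03],
    [[0,0,0],0,0.03],
    [[0,0,0],0,0.03]
  ]
}}

```text
t: 5.32
tcp_pos: [0.5963, 0.2526, 0.1362]
eef_rot: [[0.939, 0.343, -0.002], [0.343, -0.939, -0.002], [-0.002, 0.001, -1.0]]
wrist_force: [-0.7, -0.6, -1.0]
grip_width: 0.0474
grip_force: 31.5
```

```bash
python3 -c "
from h import *
import cv2
to(.5985,.254)
im=ctrl.grab_frame('scene')[:,:,::-1][160:310,280:480]
cv2.imwrite('pics/c3.png',cv2.convertScaleAbs(cv2.resize(im,(800,600),interpolation=cv2.INTER_CUBIC),alpha=1.4))
c=ctrl.calibration('scene')
for z in(.126,.172,.075):
  v=c['K']@(c['R']@np.r_[ctrl.sense()['tcp_pos'][:2],z]+c['t']);print(z,((v[:2]/v[2]+.5-[280,160])*4).round())"
```

```text
t 5.325 tcp [0.5963 0.2526 0.1362] shift [ 0.0026 -0.0006 -0.    ] tool z [-0.0015 -0.0015 -1.    ] F [-0.7 -0.6 -1. ] w 0.0474 gf 31.5
0.126 [427. 339.]
0.172 [447. 270.]
0.075 [407. 410.]
```

View pics/c3.png

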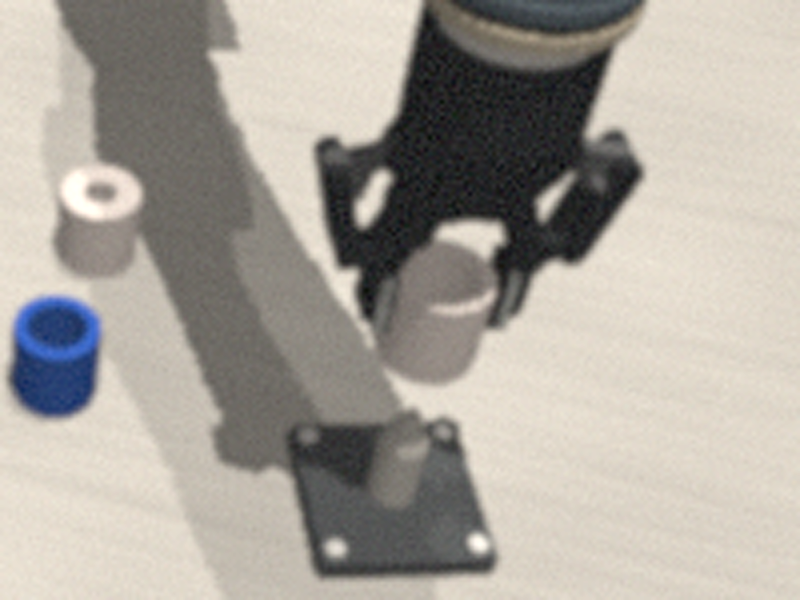

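The collar hangs above the pin with its top centre at (447,275). The pin tip is at (410,413), against a predicted TCP column of (407,410). I'll refine the pin centre from the four screws in this view, and the collar offset from its rim.

```bash
python3 -c "
from h import *
f=lambda x,y,z:crop(x,y,z,'scene',280,160,4)
print(np.mean([f(*a,.016) for a in[(307,435),(443,431),(478,543),(336,548)]],0), f(410,413,.075), 'collar top',f(447,275,.173),f(447,275,.169))
to(.5985,.254)"
```

```text
[0.59848864 0.25489647] [0.59853995 0.25385673] collar top [0.60112199 0.25240162] [0.59684961 0.25275434]
t 5.375 tcp [0.5965 0.252  0.1365] shift [ 0.0026 -0.0012 -0.    ] tool z [-0.0012 -0.0015 -1.    ] F [-1.  -0.4 -1.4] w 0.0474 gf 31.5
```

{"method": "carry_out", "body": {
  "targets": [
    [[0.0025,-0.002,0],0,0.03],
    [[0,0,0.02],0,0.03],
    [[0,0,0.02],0,0.03],
    [[0,0,0.01],0,0.03],
    [[0,0,0.008],0,0.03],
    [[0,0,0.008],0,0.03],
    [[0,0,0],0,0.03]
  ]
}}

```text
t: 6.25
tcp_pos: [0.5984, 0.2561, 0.0709]
eef_rot: [[0.939, 0.343, -0.001], [0.343, -0.939, -0.0], [-0.001, 0.0, -1.0]]
wrist_force: [0.4, -0.2, -0.5]
grip_width: 0.0478
grip_force: 31.5
```

```bash
python3 -c "
from h import *
to(.5985,.2547,.0335)"
```

```text
t 6.25 tcp [0.5984 0.2561 0.0709] shift [-0.0003  0.0014  0.0374] tool z [-5.e-04 -2.e-04 -1.e+00] F [ 0.4 -0.2 -0.5] w 0.0478 gf 31.5
```

Bottom is over the taper with no force. Continue.

{"method": "carry_out", "body": {
  "targets": [
    [[0,0.001,0.008],0,0.03],
    [[0,0,0.008],0,0.03],
    [[0,0,0.008],0,0.03],
    [[0,0,0.006],0,0.03],
    [[0,0,0.004],0,0.03],
    [[0,0,0],0,0.03]
  ]
}}

```text
t: 7.0
tcp_pos: [0.5987, 0.2552, 0.037]
eef_rot: [[0.939, 0.343, -0.0], [0.343, -0.939, -0.0], [-0.001, 0.0, -1.0]]
wrist_force: [0.1, -0.5, -1.1]
grip_width: 0.048
grip_force: 31.5
```

{"method": "carry_out", "body": {
  "targets": [
    [[0,0,0.0015],0,0.03],
    [[0,0,0.001],0,0.03],
    [[0,0,0],0,0.03]
  ]
}}

```text
t: 7.38
tcp_pos: [0.5989, 0.2553, 0.0349]
eef_rot: [[0.939, 0.343, 0.0], [0.343, -0.939, 0.0], [0.0, -0.0, -1.0]]
wrist_force: [-0.2, -0.4, -1.1]
grip_width: 0.0475
grip_force: 31.5
```

{"method": "carry_out", "body": {
  "targets": [
    [[0,0,0.001],0,0.03],
    [[0,0,0.0007],0,0.03],
    [[0,0,0],0,0.03]
  ]
}}

```text
t: 7.75
tcp_pos: [0.5989, 0.2553, 0.0337]
eef_rot: [[0.939, 0.343, 0.0], [0.343, -0.939, 0.0], [0.0, -0.0, -1.0]]
wrist_force: [-1.2, -0.1, 5.1]
grip_width: 0.0476
grip_force: 32.0
```

The collar has touched the base (5 N). I'll release it and rise.

{"method": "carry_out", "body": {
  "targets": [
    [[0,0,0],0,0.06],
    [[0,0,0],0,0.0854],
    [[0,0,0],0,0.0854],
    [[0,0,0],0,0.0854],
    [[0,0,-0.03],0,0.0854],
    [[0,0,-0.05],0,0.0854],
    [[0,0,-0.05],0,0.0854],
    [[0,0,0],0,0.0854]
  ]
}}

```text
t: 8.75
tcp_pos: [0.6011, 0.2564, 0.1676]
eef_rot: [[0.939, 0.343, 0.007], [0.342, -0.94, 0.003], [0.008, -0.001, -1.0]]
wrist_force: [0.5, 0.8, -1.1]
grip_width: 0.0851
grip_force: 0.0
```

```bash
python3 -c "
from h import *
to(.463,.0642)"
```

```text
t 8.75 tcp [0.6011 0.2564 0.1676] shift [-0.1955  0.1333 -0.0016] tool z [ 0.007   0.0034 -1.    ] F [ 0.5  0.8 -1.1] w 0.0851 gf 0.0
```

{"method": "carry_out", "body": {
  "targets": [
    [[-0.0325,0.0222,0],0,0.0854],
    [[-0.0325,0.0222,0],0,0.0854],
    [[-0.0325,0.0222,0],0,0.0854],
    [[-0.0325,0.0222,0],0,0.0854],
    [[-0.0325,0.0222,0],0,0.0854],
    [[-0.0325,0.0222,0],0,0.0854],
    [[0,0,0.04],0,0.0854],
    [[0,0,0.03],0,0.0854],
    [[0,0,0],0,0.0854],
    [[0,0,0],0,0.0854]
  ]
}}

```text
t: 10.0
tcp_pos: [0.4616, 0.0635, 0.0936]
eef_rot: [[0.939, 0.343, 0.0], [0.343, -0.939, 0.0], [0.0, -0.0, -1.0]]
wrist_force: [0.7, -0.4, 0.6]
grip_width: 0.0855
grip_force: 0.0
```

```bash
python3 -c "
from h import *
import cv2
to(.463,.0642,.015)
im=ctrl.grab_frame('scene')[:,:,::-1][140:320,200:440]
cv2.imwrite('pics/c4.png',cv2.convertScaleAbs(cv2.resize(im,(800,600),interpolation=cv2.INTER_CUBIC),alpha=1.4))
c=ctrl.calibration('scene')
for z in(.1,.05):
  v=c['K']@(c['R']@np.r_[ctrl.sense()['tcp_pos'][:2],z]+c['t']);print(((v[:2]/v[2]+.5-[200,140])*3.333).round())"
```

```text
t 10.0 tcp [0.4616 0.0635 0.0936] shift [ 0.0016 -0.0002  0.0786] tool z [ 1.e-04  1.e-04 -1.e+00] F [ 0.7 -0.4  0.6] w 0.0855 gf 0.0
[355. 171.]
[350. 226.]
```

View pics/c4.png

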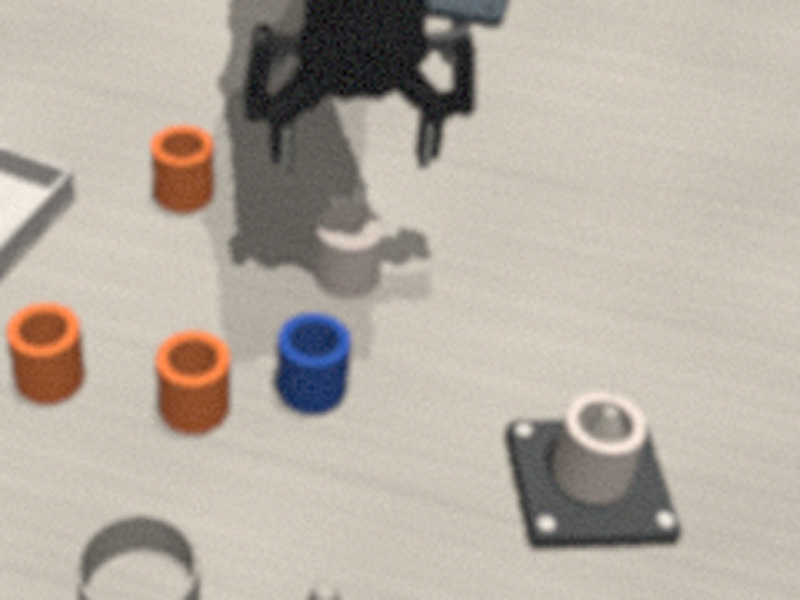

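The wide collar, with its top at (606,425), sits upright on the plate with the pin inside it. The narrow collar, at (349,228), is between the fingers, where (350,226) was predicted. I'll descend and grip.

{"method": "carry_out", "body": {
  "targets": [
    [[0.001,0,0.04],0,0.0854],
    [[0,0,0.026],0,0.0854],
    [[0,0,0.01],0,0.0854],
    [[0,0,0],0,0.0854],
    [[0,0,0],0,0.03],
    [[0,0,0],0,0.03],
    [[0,0,0],0,0.03],
    [[0,0,0],0,0.03],
    [[0,0,0],0,0.03],
    [[0,0,0],0,0.03]
  ],
  "grip_force": 35
}}

```text
t: 11.3
tcp_pos: [0.4628, 0.0637, 0.018]
eef_rot: [[0.939, 0.343, 0.001], [0.343, -0.939, 0.0], [0.001, 0.0, -1.0]]
wrist_force: [-1.8, -0.2, 8.4]
grip_width: 0.0462
grip_force: 34.9
```

{"method": "carry_out", "body": {
  "targets": [
    [[0,0,-0.03],0,0.03],
    [[0,0,-0.05],0,0.03],
    [[0,0,-0.04],0,0.03],
    [[0,0,0],0,0.03]
  ]
}}

```text
t: 11.8
tcp_pos: [0.4639, 0.0639, 0.14]
eef_rot: [[0.94, 0.342, 0.006], [0.342, -0.94, 0.001], [0.006, 0.001, -1.0]]
wrist_force: [-0.2, -0.1, -1.8]
grip_width: 0.0466
grip_force: 37.3
```

```bash
python3 -c "
from h import *
to(.518,-.2407)"
```

```text
t 11.8 tcp [0.4639 0.0639 0.14  ] shift [-0.0535  0.3047 -0.    ] tool z [ 0.0059  0.0012 -1.    ] F [-0.2 -0.1 -1.8] w 0.0466 gf 37.3
```

{"method": "carry_out", "body": {
  "targets": [
    [[-0.0067,0.038,0],0,0.03],
    [[-0.0067,0.038,0],0,0.03],
    [[-0.0067,0.038,0],0,0.03],
    [[-0.0067,0.038,0],0,0.03],
    [[-0.0067,0.038,0],0,0.03],
    [[-0.0067,0.038,0],0,0.03],
    [[-0.0067,0.038,0],0,0.03],
    [[-0.0067,0.038,0],0,0.03],
    [[0,0,0],0,0.03]
  ]
}}

```text
t: 12.92
tcp_pos: [0.5152, -0.2438, 0.1358]
eef_rot: [[0.941, 0.338, -0.002], [0.338, -0.941, -0.001], [-0.002, 0.001, -1.0]]
wrist_force: [-0.8, 1.4, -2.0]
grip_width: 0.0462
grip_force: 37.2
```

```bash
python3 -c "
from h import *
to(.518,-.2407,.022)"
```

```text
t 12.925 tcp [ 0.5152 -0.2438  0.1358] shift [ 0.0039 -0.002   0.1138] tool z [-0.0015 -0.0011 -1.    ] F [-0.8  1.4 -2. ] w 0.0462 gf 37.2
```

{"method": "carry_out", "body": {
  "targets": [
    [[0.003,-0.002,0.04],0,0.03],
    [[0,0,0.04],0,0.03],
    [[0,0,0.02],0,0.03],
    [[0,0,0.01],0,0.03],
    [[0,0,0],0,0.03]
  ]
}}

```text
t: 13.55
tcp_pos: [0.5179, -0.2367, 0.0265]
eef_rot: [[0.939, 0.343, -0.001], [0.343, -0.939, 0.001], [-0.001, -0.001, -1.0]]
wrist_force: [-0.4, -0.4, -0.5]
grip_width: 0.0463
grip_force: 37.2
```

{"method": "carry_out", "body": {
  "targets": [
    [[0,0,0.0015],0,0.03],
    [[0,0,0],0,0.03],
    [[0,0,0],0,0.03]
  ]
}}

```text
t: 13.92
tcp_pos: [0.5185, -0.2375, 0.0261]
eef_rot: [[0.939, 0.343, 0.001], [0.343, -0.939, -0.0], [0.001, 0.001, -1.0]]
wrist_force: [0.0, -0.1, -1.2]
grip_width: 0.0464
grip_force: 37.2
```

{"method": "carry_out", "body": {
  "targets": [
    [[0,0,0.0015],0,0.03],
    [[0,0,0.0015],0,0.03],
    [[0,0,0],0,0.03]
  ]
}}

```text
t: 14.3
tcp_pos: [0.5181, -0.2373, 0.0224]
eef_rot: [[0.939, 0.343, -0.0], [0.343, -0.939, 0.0], [-0.0, -0.0, -1.0]]
wrist_force: [-0.4, 0.7, -1.6]
grip_width: 0.0462
grip_force: 37.2
```

{"method": "carry_out", "body": {
  "targets": [
    [[0,0,0.001],0,0.03],
    [[0,0,0],0,0.03]
  ]
}}

```text
t: 14.55
tcp_pos: [0.5182, -0.2374, 0.0221]
eef_rot: [[0.939, 0.343, 0.0], [0.343, -0.939, -0.0], [0.0, 0.0, -1.0]]
wrist_force: [-2.1, 0.7, 6.3]
grip_width: 0.0463
grip_force: 38.0
```

It is resting on the pan floor. I'll release it and retreat.

{"method": "carry_out", "body": {
  "targets": [
    [[0,0,0],0,0.06],
    [[0,0,0],0,0.0854],
    [[0,0,0],0,0.0854],
    [[0,0,0],0,0.0854],
    [[0,0,-0.03],0,0.0854],
    [[0,0,-0.05],0,0.0854],
    [[0,0,-0.06],0,0.0854],
    [[-0.02,0.04,-0.04],0,0.0854],
    [[-0.02,0.04,0],0,0.0854],
    [[-0.02,0.04,0],0,0.0854]
  ]
}}

```text
t: 15.8
tcp_pos: [0.5029, -0.3721, 0.2025]
eef_rot: [[0.939, 0.343, 0.001], [0.343, -0.939, -0.001], [0.001, 0.001, -1.0]]
wrist_force: [0.2, -0.3, 0.0]
grip_width: 0.0854
grip_force: 0.0
```

```bash
python3 -c "
from h import *
import cv2
to(.518,-.2407,.022)
im=ctrl.grab_frame('scene')[:,:,::-1][120:330,120:430]
cv2.imwrite('pics/c5.png',cv2.convertScaleAbs(cv2.resize(im,(800,542),interpolation=cv2.INTER_CUBIC),alpha=1.4))"
```

```text
t 15.8 tcp [ 0.5029 -0.3721  0.2025] shift [ 0.059  -0.1184  0.1804] tool z [ 1.2e-03 -8.0e-04 -1.0e+00] F [ 0.2 -0.3  0. ] w 0.0854 gf 0.0
```

View pics/c5.png

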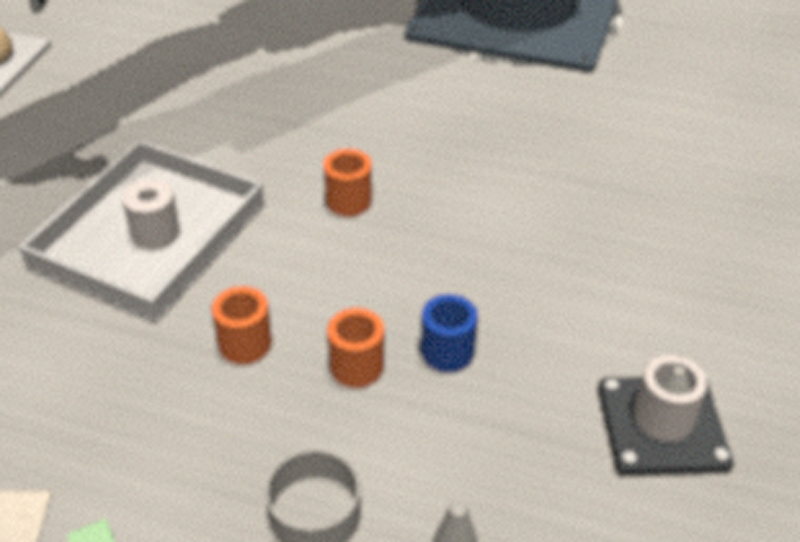

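The narrow collar stands in the pan at (150,215). The wide collar is seated on the pin at (672,400), and nothing else has been moved. I'll hand in.

```bash
python3 -c "
from rig import ctrl
print(ctrl.close_job())"
```

```text
the job is handed in; nothing more can be done
None
```

The wide-bore collar is seated on the gauge pin's base and the narrow-bore collar stands in the reject pan; I handed the job in at about 16 s of the 53 s allowed.

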